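Stack wool-wound pincushion stands in the classroom jig

TASK

Get the pincushion stands ready for gluing: for every wooden base lying on the black mat, build one stack in a free pocket of the aluminium jig - the base at the bottom, then the wool-wound ring of the same colour lifted straight off its spindle, then the disc of that colour on top. Each part must lie flat, one directly on the other, fully down between the pocket's four pins and at rest; colours without a base are not needed, and the bottle and the jar must not be knocked over.

Things in the scene. Friction and masses are not known exactly. Their poses are not given: they have to be found in the camera images.
- jig: fixed aluminium jig: plate 95 x 300 x 8 mm, three pockets 95 mm apart along its y axis. Origin: centre of its underside, z up. A pocket is four round-topped 10 mm pins, 33 mm from the pocket centre at 45, 135, 225 and 315 degrees from the jig x axis, 52 mm high above the plate, leaving 56 mm for the 52 mm parts; between pins, along jig x and y, fingers have 36 mm of room.
- pocket0 (a point): centre of jig pocket 0, on the plate's top face (8 mm above the table); axes as the jig's; a black circle marks it
- pocket1 (a point): centre of jig pocket 1, on the plate's top face (8 mm above the table); axes as the jig's; a black circle marks it
- pocket2 (a point): centre of jig pocket 2, on the plate's top face (8 mm above the table); axes as the jig's; a black circle marks it
- stand: spindle stand, fixed: round wooden foot 166 mm across, 10 mm thick, origin at the centre of its underside; three upright steel spindles on it 50 mm from the centre, each 12 mm thick, round-topped, up to 62 mm above the table, with a 30 mm wide collar at its foot, its top 18 mm above the table, on which a wound ring rests
- spindle0 (a point): foot of spindle 0: on its axis, at the top of its collar (where a ring's underside rests)
- spindle1 (a point): foot of spindle 1: on its axis, at the top of its collar (where a ring's underside rests)
- spindle2 (a point): foot of spindle 2: on its axis, at the top of its collar (where a ring's underside rests)
- mat: black craft mat, fixed, 210 x 210 x 3 mm, origin at the centre of its underside; the bases lie on it at the start
- base_red: round wooden base (the bottom part) with a red band round it and a red dot on both faces: 52 mm across, 18 mm high; origin at its CENTRE, z along its axis; may be absent
- ring_red: red wool-wound ring (the spacer), stiff: 52 mm across, 24 mm high, bore 22 mm; origin at its CENTRE, z along its axis; starts on one of the spindles, never mind which; both ends alike
- disc_red: red wooden top disc: 52 mm across, 10 mm thick, origin at its CENTRE, z along its axis; both faces alike; starts flat on the table beyond the jig
- base_green: round wooden base (the bottom part) with a green band round it and a green dot on both faces: 52 mm across, 18 mm high; origin at its CENTRE, z along its axis; may be absent
- ring_green: green wool-wound ring (the spacer), stiff: 52 mm across, 24 mm high, bore 22 mm; origin at its CENTRE, z along its axis; starts on one of the spindles, never mind which; both ends alike
- disc_green: green wooden top disc: 52 mm across, 10 mm thick, origin at its CENTRE, z along its axis; both faces alike; starts flat on the table beyond the jig
- base_blue: round wooden base (the bottom part) with a blue band round it and a blue dot on both faces: 52 mm across, 18 mm high; origin at its CENTRE, z along its axis; may be absent
- ring_blue: blue wool-wound ring (the spacer), stiff: 52 mm across, 24 mm high, bore 22 mm; origin at its CENTRE, z along its axis; starts on one of the spindles, never mind which; both ends alike
- disc_blue: blue wooden top disc: 52 mm across, 10 mm thick, origin at its CENTRE, z along its axis; both faces alike; starts flat on the table beyond the jig
- bottle: white squeeze bottle with a blue label and orange cap, 40 mm across, 110 mm high, origin under its foot; not part of the job, keep it standing
- jar: jar with orange cap, 44 mm across, 55 mm high, origin under its foot; not part of the job, keep it standing
There are look-alikes about, which are no part of the job. Leave any orange or turquoise look-alike of the base_green alone.

How it is judged (in metres and radians):
At the end, for the whole second after the job is handed in: For every base present: base flat on the plate within 5 mm of a pocket centre, ring and disc of its colour flat on it, within 7 mm of its axis, fully seated (centre distances base-ring 21 mm, base-disc 38 mm, within 3 mm), all at rest (((horizontal distance between base_red and pocket0 below 0.005 m and z of base_red in the frame of pocket0 between 0.006 and 0.012 m) or (horizontal distance between base_red and pocket1 below 0.005 m and z of base_red in the frame of pocket1 between 0.006 and 0.012 m) or (horizontal distance between base_red and pocket2 below 0.005 m and z of base_red in the frame of pocket2 between 0.006 and 0.012 m)) and angle between the z axis of each of base_red, base_green, base_blue and the z axis of jig, either way round below 0.08 rad and angle between the z axis of ring_red and the z axis of base_red, either way round below 0.08 rad and angle between the z axis of disc_red and the z axis of base_red, either way round below 0.1 rad and horizontal distance between each of ring_red, disc_red and base_red below 0.007 m and distance between ring_red and base_red between 0.0185 and 0.024 m and distance between disc_red and base_red between 0.0355 and 0.041 m and linear speed of each of base_red, ring_red, disc_red, base_green, ring_green, disc_green, base_blue, ring_blue, disc_blue below 0.03 m/s and ((horizontal distance between base_green and pocket0 below 0.005 m and z of base_green in the frame of pocket0 between 0.006 and 0.012 m) or (horizontal distance between base_green and pocket1 below 0.005 m and z of base_green in the frame of pocket1 between 0.006 and 0.012 m) or (horizontal distance between base_green and pocket2 below 0.005 m and z of base_green in the frame of pocket2 between 0.006 and 0.012 m)) and angle between the z axis of ring_green and the z axis of base_green, either way round below 0.08 rad and angle between the z axis of disc_green and the z axis of base_green, either way round below 0.1 rad and horizontal distance between each of ring_green, disc_green and base_green below 0.007 m and distance between ring_green and base_green between 0.0185 and 0.024 m and distance between disc_green and base_green between 0.0355 and 0.041 m and ((horizontal distance between base_blue and pocket0 below 0.005 m and z of base_blue in the frame of pocket0 between 0.006 and 0.012 m) or (horizontal distance between base_blue and pocket1 below 0.005 m and z of base_blue in the frame of pocket1 between 0.006 and 0.012 m) or (horizontal distance between base_blue and pocket2 below 0.005 m and z of base_blue in the frame of pocket2 between 0.006 and 0.012 m)) and angle between the z axis of ring_blue and the z axis of base_blue, either way round below 0.08 rad and angle between the z axis of disc_blue and the z axis of base_blue, either way round below 0.1 rad and horizontal distance between each of ring_blue, disc_blue and base_blue below 0.007 m and distance between ring_blue and base_blue between 0.0185 and 0.024 m and distance between disc_blue and base_blue between 0.0355 and 0.041 m); the robot touches nothing.
It fails at once if the bottle is knocked over (angle between bottle's own z axis and vertical above 0.6 rad).
It fails at once if the jar is knocked over (angle between jar's own z axis and vertical above 0.6 rad).
Of base_red, base_green, base_blue only 2 to 3 are there at a start; the rules pass over those that are not, and their reading is None.
At some moment in a run one of base_red, base_green, base_blue, disc_red, disc_green, disc_blue may be knocked a few centimetres aside while the robot is not near it.
Once in a run the grip may slacken for a moment while it holds something.
It also fails if it takes over 210 s, if anything falls off the work surface, if the arm or the gripper's body presses on something with over 40 N, if the wrist force passes 120 N, or if a joint passes its speed limit or range.

ROBOT

A 6-joint arm with a two-finger parallel gripper is mounted at the origin on the work surface. World frame = base frame: x ahead of the robot, y to its left, z up, the work surface at z = 0. Lengths are in mm, angles in rad, forces in N, time in s.
With the tool pointing down it reaches from about 275 to 850 mm from the base axis. Payload 19 kg.
Tool frame: the origin (TCP) lies at the very end of the fingers, on their centre line; the grasp point (between the pads) lies 19 mm behind it; z points along the fingers, y is the line along which they close (so a half turn about z gives the same grasp; the last joint's range is limited). The gripper opens to 85 mm and grips with 20 to 120 N. Pads are 22 mm wide; open, the fingers measure 114 mm over their backs; the gripper's body (76 mm by 85 mm) begins 54 mm behind the grasp point. The pads swing forward as they close: fully open they stand 13 mm farther back than shut.
Start: joints at [1.201, 0.15, 1.437, -0, 1.554, -0.134], TCP at [134.337, 559.053, 204.467] pointing down, gripper open.
Joint ranges: [-2.8, 2.8], [-0.68, 2.1], [0.12, 2.68], [-1.39, 4.53], [0.16, 2.79], [-2.81, 2.81]. Speed limits (rad/s): [1.89, 1.89, 2.22, 3.01, 3.01, 3.01].

INTERFACE

Orientations are given as a unit quaternion [x, y, z, w].
In Python, from workcell import * gives the robot as it stands.
- The arm moves only by the shell command python3 -m inch 'ROWS' [OPENING] [FORCE]. ROWS is JSON, a list of rows, each a list of 2 entries, a list of its own where there are three numbers: the shift along the tool's x, y, z in units of 500 mm (1.0 is 500 mm), then the turn, a rotation vector about the tool's x, y, z in units of 30 degrees (1.0 is 30 degrees). In form: [[[tx, ty, tz], [ax, ay, az]], ...]. A call has 1 to 12 rows; each row shifts and turns the commanded pose from where the row before left it, along the tool's axes as they then stand; what a row does not reach is not made up. A row lasts 1/10 s, in which the tool goes at most 50 mm and 8.59 degrees, less where a joint would pass 70% of its speed; a pose out of reach is approached as far as the arm can. A call with a number of a shift or a turn outside -1 to 1 is refused whole. A call with a gripper value outside its range is refused whole. OPENING is the closure, from -1 (fully open) to 1 (shut), set as the call begins (- or left out, the last holds). The fingers move at their own pace and stop on an object; FORCE is the grip in N (left out, the last holds). Time passes only in rows, so rows that do not move let the fingers close. It gives the time, the measured TCP pose, the force, the opening and the grip force at its end, in the units of the state.
- get_state(): the state, without advancing time (a new reading comes with each control period).
- camera(name): name is "side" or "top" or "wrist"; returns a dict with "image" (384x512x3 uint8, red, green, blue), "range_z" (384x512 float32, mm along the optical axis (not along the pixel's ray), 0 where there is no reading), "vertical_fov" (degrees; the focal length in pixels is half the picture's height over the tangent of half this angle, whatever the lens; pixels are square), "cx", "cy" (the principal point, pixels), "distortion" ([k1, k2, p1, p2, k3] as OpenCV has them; the pictures are not rectified), "extrinsics" (4x4, takes a point from world to camera coordinates). Camera axes: x right, y up, looking along -z (the intrinsics and any distortion apply to the point x, -y, -z); pixel columns grow to the right and rows downward; lengths in mm; the calibration is good to about 2 mm. A picture is of the moment at which its call begins.
- close_job(): hands the job in; it is judged then, once.
Trained networks look in a picture, given as the dict that the camera call returned (one of the last four; its "shot" number tells which), for a name from the list of things; names that differ only in an ending like _2 or _b are one class to them, and where a whole thing is asked for, a point or a joint stands for the part that bears it (a point fixed in the world has none). Each returns a list of dicts, best first, with "confidence" (0 to 1); they miss things now and then, are a little off and sometimes report something else, mostly with a low value. They report only what shows in the picture. A call takes as long as a camera call. They do not tell look-alikes from the thing itself.
- boxes_of(picture, name): "extent" ([centre column, centre row, width, height] as shares, 0 to 1, of the picture: columns of its width, rows of its height, round what is visible of it).
- masks_of(picture, name): "pixels" (384x512 bool, what is visible of it) and "extent" ([centre column, centre row, width, height] as shares, 0 to 1, of the picture: columns of its width, rows of its height, round what is visible of it).
The state is a dict: "clock": time; "joints": joint angles; "joint_vel": joint speeds; "joint_torque": joint torques, N m; "eef_pos": TCP position; "ee_rot": TCP orientation; "wrist_force": force on the tool from outside, world axes, zero at the start; "torque": the same for the moment, N m; "opening": finger opening in mm; "gripper_force": force on a finger pad.
Only numpy, scipy, OpenCV 4.12 (cv2) and the standard library are available. Lean on these libraries where they do the work, as an engineer would, in place of code of your own. Each camera call takes 0.05 s, during which the arm holds its last target. There are 200 camera calls.

## Working session

There is one attempt and no reset: what is moved stays moved. The work goes in short steps, Python scripts to look and compute and a shell command to move; the robot and the scene stay as the last step left them, time stands still between calls to the robot, and variables do not carry over. Pictures are saved under pics/ and viewed, at most 14 in all, crops included, and the job is handed in when it is done.

```bash
ls; mkdir -p pics; python3 - <<'E'
from workcell import *
import cv2
s=get_state(); print({k:s[k] for k in('clock','eef_pos','ee_rot','opening')})
for n in('top','side'):
    c=camera(n); cv2.imwrite(f'pics/{n}0.png',c['image'][:,:,::-1]); print(n,c['vertical_fov'],c['cx'],c['cy'],c['distortion'],c['extrinsics'].round(3).tolist() if hasattr(c['extrinsics'],'round') else c['extrinsics'])
E
```

```text
pics
{'clock': 0.0, 'eef_pos': array([134.24353303, 558.8390676 , 203.88955254]), 'ee_rot': array([ 1.17618940e-01,  9.93058627e-01, -5.72113530e-04, -1.46979972e-04]), 'opening': 85.53750052697079}
top 48.695936926187585 265.625094143458 189.3871078526013 [-0.01754915  0.          0.          0.          0.        ] [[-0.005, -1.0, -0.006, -61.439], [0.997, -0.006, 0.076, -509.643], [-0.076, -0.006, 0.997, -1121.454], [0.0, 0.0, 0.0, 1.0]]
side 48.32370151069561 257.8981652354639 188.34424495161892 [-0.15326262  0.          0.          0.          0.        ] [[0.958, -0.286, -0.018, -493.146], [0.216, 0.681, 0.7, -83.024], [-0.188, -0.674, 0.714, -1368.081], [0.0, 0.0, 0.0, 1.0]]
```

View pics/top0.png

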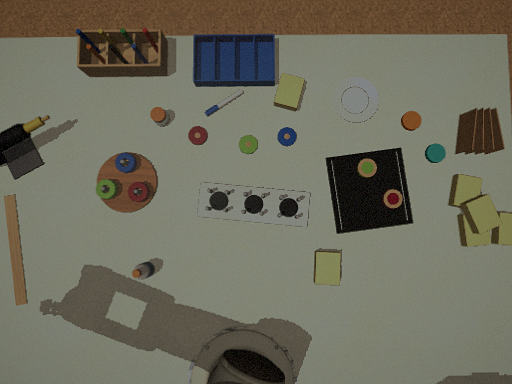

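View pics/side0.png

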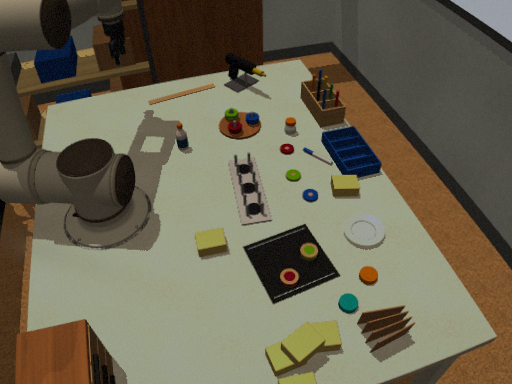

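Top view: bases green (367,168) and red (393,199) on the mat, no blue base. Discs are at (198,135) red and (248,144) green. Rings are at (107,188) green and (138,191) red, and jig pockets at (219,201), (254,204), (289,207). The orange and turquoise items are look-alikes.

```bash
cat > h.py <<'E'
from workcell import *
import numpy as np, cv2
from scipy.spatial.transform import Rotation as R
def K(c):
    f=c['image'].shape[0]/2/np.tan(np.radians(c['vertical_fov']/2)); return np.array([[f,0,c['cx']],[0,f,c['cy']],[0,0,1.]])
def rays(c,px):
    n=cv2.undistortPoints(np.float64(px).reshape(-1,1,2),K(c),np.array(c['distortion'])).reshape(-1,2)
    return np.c_[n[:,0],-n[:,1],-np.ones(len(n))]
def world(c,pc):
    E=np.array(c['extrinsics']); return (pc-E[:3,3])@E[:3,:3]
def onplane(c,px,z):
    o=world(c,np.zeros((1,3)))[0]; d=world(c,rays(c,px))-o
    return o+d*((z-o[2])/d[:,2])[:,None]
def cloud(c,mask):
    v,u=np.nonzero(mask&(c['range_z']>0)); return world(c,rays(c,np.c_[u,v])*c['range_z'][v,u][:,None])
def find(c,name,ztop,n=1):
    """centre of the round top face at height ztop, from mask outline points near that height"""
    out=[]
    for m in masks_of(c,name)[:n]:
        p=cloud(c,m['pixels']); q=p[abs(p[:,2]-ztop)<7]
        if len(q)<8: out.append((round(m['confidence'],2),len(p),p.mean(0).round(1) if len(p) else None)); continue
        (x,y),r=cv2.minEnclosingCircle(np.float32(q[:,:2]))
        out.append((round(m['confidence'],2),round(x,1),round(y,1),'r%.1f'%r,'mean',q.mean(0).round(1)))
    return out
def go(x,y,z,closing=None):
    """rows needed: tool-frame shift (units), yaw turn (units), closing = world angle deg of tool y"""
    s=get_state(); r=R.from_quat(s['ee_rot']); M=r.as_matrix()
    d=M.T@(np.array([x,y,z])-s['eef_pos'])/500
    print('shift',d.round(4),'len mm',round(np.linalg.norm(d)*500),'tilt',np.degrees(np.arccos(-M[2,2])).round(2))
    if closing is not None:
        a=np.degrees(np.arctan2(M[1,1],M[0,1])); t=(-(closing-a)+90)%180-90; print('turn z',round(t/30,4))
E
python3 - <<'E'
from h import *
for n in('top','side'):
    c=camera(n)
    for k,z in(('base_green',21),('base_red',21),('base_blue',21),('disc_red',10),('disc_green',10),('ring_red',42),('ring_green',42),('bottle',110),('jar',55)):
        print(n,k,find(c,k,z,3))
    if n=='top':
        # pocket circles: dark blobs inside the jig
        g=c['image'].max(2); roi=np.zeros_like(g); roi[185:222,200:305]=1
        k,l,st,ce=cv2.connectedComponentsWithStats(((g<40)&(roi>0)).astype(np.uint8))
        print([(st[i,4],st[i,:4].tolist(),onplane(c,ce[i],8)[0].round(1)) for i in range(1,k) if st[i,4]>60])
E
```

```text
top base_green [(0.82, 606.1, -526.5, 'r26.3', 'mean', array([ 606.3, -526.6,   17.7])), (0.81, 566.6, -337.4, 'r25.6', 'mean', array([ 566.1, -336.9,   20.3])), (0.56, 312, array([659.3, 123.7,   8.7]))]
top base_red []
top base_blue []
top disc_red [(0.58, 660.9, 121.9, 'r25.7', 'mean', array([660.6, 121.7,   9.6]))]
top disc_green [(0.85, 634.7, -15.6, 'r25.8', 'mean', array([634.6, -15.8,   9.4])), (0.31, 656.1, -121.4, 'r25.9', 'mean', array([ 655.9, -121.2,    9.5]))]
top ring_red [(0.57, 504.9, 275.2, 'r27.3', 'mean', array([504. , 275. ,  41.1])), (0.31, 300.6, 247.0, 'r17.6', 'mean', array([303.4, 240.8,  42.4]))]
top ring_green [(0.67, 512.1, 361.0, 'r26.6', 'mean', array([512.3, 360.4,  41.1]))]
top bottle [(0.77, 297.8, 254.8, 'r9.3', 'mean', array([297.7, 254.2, 108.6])), (0.42, 351, array([582.4, 311. ,  37.6]))]
top jar [(0.86, 709.8, 221.3, 'r21.4', 'mean', array([708.7, 222.1,  54.5]))]
[(np.int32(136), [210, 192, 18, 18], array([478.7,  61.7,   8. ])), (np.int32(258), [245, 195, 18, 18], array([471.4, -31.1,   8. ])), (np.int32(253), [280, 199, 18, 17], array([ 461.7, -125.4,    8. ]))]
side base_green [(0.65, 565.4, -340.0, 'r27.9', 'mean', array([ 565.6, -342.7,   20.9])), (0.61, 150, array([632.8, -22.6,   8.6])), (0.56, 697.1, -466.8, 'r26.5', 'mean', array([ 696.6, -468.5,   18.9]))]
side base_red [(0.67, 482.6, -408.0, 'r27.3', 'mean', array([ 481.9, -410.1,   21.8]))]
side base_blue [(0.28, 296.4, 241.5, 'r17.1', 'mean', array([296.8, 236.7,  21.2]))]
side disc_red []
side disc_green []
side ring_red [(0.48, 470.4, -37.2, 'r123.7', 'mean', array([467.4, -41.8,  41.6])), (0.47, 505.4, 269.3, 'r26.9', 'mean', array([502.8, 265.4,  41. ]))]
side ring_green []
side bottle [(0.76, 297.0, 249.0, 'r8.3', 'mean', array([296.5, 248.9, 108.8]))]
side jar [(0.77, 709.1, 220.4, 'r22.5', 'mean', array([706.6, 217.9,  54.9]))]
```

```bash
python3 -c "
from h import *
go(566,-338,150,-5.2)"
```

```text
shift [-1.2586 -1.5428  0.109 ] len mm 997 tilt 0.0
turn z 2.7229
```

```bash
python3 -m inch '[[[0,0,0],[0,0,0.2475]],[[0,0,0],[0,0,0.2475]],[[0,0,0],[0,0,0.2475]],[[0,0,0],[0,0,0.2475]],[[0,0,0],[0,0,0.2475]],[[0,0,0],[0,0,0.2475]],[[0,0,0],[0,0,0.2475]],[[0,0,0],[0,0,0.2475]],[[0,0,0],[0,0,0.2475]],[[0,0,0],[0,0,0.2475]],[[0,0,0],[0,0,0.2475]],[[0,0,0],[0,0,0]]]' -1; python3 -c "
from h import *
go(566,-338,150,-5.2);print(get_state()['joints'])"
```

```text
clock: 2.3
eef_pos: [134.3, 559.1, 204.5]
ee_rot: [0.739, 0.673, -0.0, 0.0]
wrist_force: [0.3, -0.2, 0.0]
opening: 85.5
gripper_force: 0.0
shift [-1.7062  1.0263  0.109 ] len mm 997 tilt 0.01
turn z -0.0043
[1.20103623e+00 1.50500056e-01 1.43737837e+00 3.61689171e-05
 1.55380099e+00 1.29404676e+00]
```

```bash
R='x'; python3 -m inch '[[[-0.0711,0.0428,0.0045],[0,0,0]],[[-0.0711,0.0428,0.0045],[0,0,0]],[[-0.0711,0.0428,0.0045],[0,0,0]],[[-0.0711,0.0428,0.0045],[0,0,0]],[[-0.0711,0.0428,0.0045],[0,0,0]],[[-0.0711,0.0428,0.0045],[0,0,0]],[[-0.0711,0.0428,0.0045],[0,0,0]],[[-0.0711,0.0428,0.0045],[0,0,0]],[[-0.0711,0.0428,0.0045],[0,0,0]],[[-0.0711,0.0428,0.0045],[0,0,0]],[[-0.0711,0.0428,0.0045],[0,0,0]],[[-0.0711,0.0428,0.0045],[0,0,0]]]' -0.5;  python3 -m inch '[[[-0.0711,0.0428,0.0045],[0,0,0]],[[-0.0711,0.0428,0.0045],[0,0,0]],[[-0.0711,0.0428,0.0045],[0,0,0]],[[-0.0711,0.0428,0.0045],[0,0,0]],[[-0.0711,0.0428,0.0045],[0,0,0]],[[-0.0711,0.0428,0.0045],[0,0,0]],[[-0.0711,0.0428,0.0045],[0,0,0]],[[-0.0711,0.0428,0.0045],[0,0,0]],[[-0.0711,0.0428,0.0045],[0,0,0]],[[-0.0711,0.0428,0.0045],[0,0,0]],[[-0.0711,0.0428,0.0045],[0,0,0]],[[0,0,0],[0,0,0]]]'; python3 - <<'E'
from h import *
c=camera('wrist'); cv2.imwrite('pics/w1.png',c['image'][:,:,::-1]); print(c['distortion'])
print(find(c,'base_green',21,3),find(c,'base_red',21,3)); go(566,-338,150,-5.2);print(get_state()['opening'])
E
```

```text
clock: 3.5
eef_pos: [351.9, 109.3, 177.7]
ee_rot: [0.737, 0.676, 0.0, 0.0]
wrist_force: [1.2, 0.5, -0.6]
opening: 64.1
gripper_force: 0.0
clock: 4.7
eef_pos: [551.3, -303.5, 151.0]
ee_rot: [0.738, 0.675, -0.0, -0.001]
wrist_force: [0.1, -0.3, -0.4]
opening: 63.9
gripper_force: 0.0
[0.02317063 0.         0.         0.         0.        ]
[(0.89, 608.2, -526.9, 'r26.7', 'mean', array([ 604.7, -522.9,   17.6])), (0.7, 698.8, -461.3, 'r25.1', 'mean', array([ 700.9, -456.5,   17.7])), (0.59, 567.2, -337.7, 'r26.0', 'mean', array([ 567.2, -336.1,   20.7]))] [(0.92, 484.4, -405.0, 'r26.4', 'mean', array([ 489.4, -403. ,   20.5])), (0.74, 4414, array([ 457.7, -167.1,    8. ]))]
shift [-0.074   0.0379  0.0049] len mm 42 tilt 0.04
turn z 0.0052
64.10258856871123
```

View pics/w1.png

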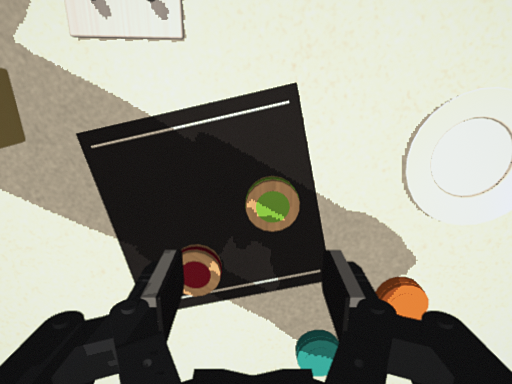

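The wrist view shows the green base at (272,204) and the red base at (197,270), both on the mat and matching the cloud positions.

```bash
python3 -c "
from h import *
go(567,-337.5,7,-5.2)"
```

```text
shift [-0.0729  0.04    0.2909] len mm 151 tilt 0.04
turn z 0.0052
```

```bash
python3 -m inch '[[[-0.0365,0.02,0.04],[0,0,0.005]],[[-0.0364,0.02,0.04],[0,0,0]],[[0,0,0.07],[0,0,0]],[[0,0,0.06],[0,0,0]],[[0,0,0.04],[0,0,0]],[[0,0,0.021],[0,0,0]],[[0,0,0.02],[0,0,0]],[[0,0,0],[0,0,0]],[[0,0,0],[0,0,0]]]' -0.5;python3 -c "
from h import *
go(567,-337.5,7,-5.2)"
```

```text
clock: 5.75
eef_pos: [567.6, -338.0, 8.4]
ee_rot: [0.739, 0.674, 0.0, 0.001]
wrist_force: [0.7, -0.2, 0.4]
opening: 64.4
gripper_force: 0.0
shift [ 0.0008 -0.0013  0.0027] len mm 2 tilt 0.08
turn z -0.0035
```

```bash
python3 -m inch '[[[0,0,0.004],[0,0,0]],[[0,0,0],[0,0,0]],[[0,0,0],[0,0,0]],[[0,0,0],[0,0,0]],[[0,0,0],[0,0,0]],[[0,0,0],[0,0,0]],[[0,0,0],[0,0,0]]]' 0.2 60; python3 -m inch '[[[0,0,-0.02],[0,0,0]],[[0,0,-0.06],[0,0,0]],[[0,0,-0.09],[0,0,0]],[[0,0,-0.08],[0,0,0]],[[0,0,0],[0,0,0]],[[0,0,0],[0,0,0]]]'; python3 - <<'E'
from h import *
go(461.7,-125.4,120,-5.2)
c=camera('wrist'); cv2.imwrite('pics/w2.png',c['image'][:,:,::-1])
for n in ('side','top'):
    c=camera(n); print(find(c,'base_green',145,4))
E
```

```text
clock: 6.45
eef_pos: [567.2, -337.9, 5.3]
ee_rot: [0.739, 0.673, -0.0, -0.0]
wrist_force: [-0.8, -1.0, -1.1]
opening: 34.1
gripper_force: 0.0
clock: 7.05
eef_pos: [567.5, -338.1, 131.8]
ee_rot: [0.739, 0.673, 0.0, 0.001]
wrist_force: [-0.3, 0.5, -0.6]
opening: 34.1
gripper_force: 0.0
shift [ 0.4039 -0.2503  0.0226] len mm 238 tilt 0.13
turn z -0.0044
[(0.71, 283, array([ 603.6, -531.4,   17.5])), (0.61, 275, array([ 695.1, -471.4,   16.3])), (0.55, 212, array([ 563.9, -345. ,   20.5]))]
[(0.72, 3850, array([471. , -30.5,   9.5])), (0.53, 52, array([ 555.8, -349.8,   23.3]))]
```

View pics/w2.png

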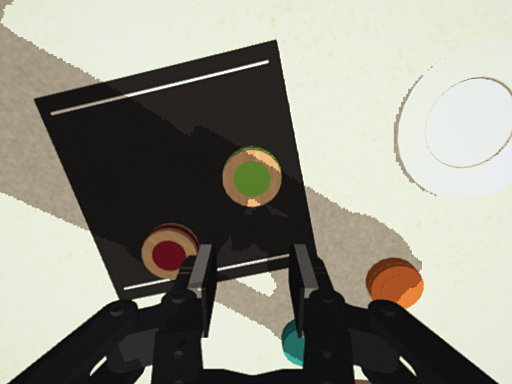

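The gripper closed on nothing: the base is still on the mat at (252,178). I'll check the geometry.

```bash
python3 - <<'E'
from h import *
s=get_state(); print(s['eef_pos'],s['opening'])
for n in ('wrist','top'):
    c=camera(n); print(n,find(c,'base_green',21,4)); E=np.array(c['extrinsics'])
    print('cam pos',world(c,np.zeros((1,3))).round(1),'view',(-E[2,:3]).round(3))
    for p in (s['eef_pos'],[567,-338,20]):
        q=E[:3,:3]@np.array(p)+E[:3,3]; k=K(c); print('px',k[0,2]+k[0,0]*q[0]/-q[2],k[1,2]-k[1,1]*q[1]/-q[2])
    if n=='wrist':
        # fingertip points: nearest things
        v,u=np.nonzero((c['range_z']>0)&(c['range_z']<400)); P=cloud(c,(c['range_z']>0)&(c['range_z']<400)); P=P[P[:,2]>60]; print(len(P),P[np.argsort(P[:,2])[:200:20]].round(0))
E
```

```text
[ 566.82993717 -337.62559308  129.16940668] 34.1451041866142
wrist [(0.75, 567.2, -338.0, 'r26.1', 'mean', array([ 567.5, -336.7,   20.8])), (0.71, 698.3, -464.1, 'r26.1', 'mean', array([ 698.7, -459.1,   17.8])), (0.57, 595.6, -527.5, 'r22.7', 'mean', array([ 593. , -525.7,   17.7]))]
cam pos [[ 575.  -255.5  298.7]] view [-0.031 -0.318 -0.947]
px 251.83640707528173 235.0741903202034
px 252.5117968879063 179.429726695846
29288 [[ 549. -344.  156.]
 [ 585. -331.  158.]
 [ 551. -332.  159.]
 [ 585. -329.  160.]
 [ 585. -330.  161.]
 [ 550. -343.  161.]
 [ 550. -340.  162.]
 [ 549. -325.  162.]
 [ 545. -324.  162.]
 [ 587. -329.  162.]]
top [(0.48, 556.1, -348.9, 'r17.8', 'mean', array([ 555.1, -349.9,   20.3]))]
cam pos [[ 422.7  -70.9 1156.5]] view [ 0.076  0.006 -0.997]
px 377.3970668101515 161.75880679635782
px 367.13749877379405 167.40349502750763
```

```bash
python3 -m inch '[[[0,0,0],[0,0,0]],[[0,0,0],[0,0,0]],[[0,0,0],[0,0,0]],[[0,0,0],[0,0,0]],[[0,0,0],[0,0,0]],[[0,0,0],[0,0,0]]]' -0.5;python3 - <<'E'
from h import *
s=get_state(); print(s['eef_pos'],s['opening'])
c=camera('wrist'); P=cloud(c,(c['range_z']>0)&(c['range_z']<400)); P=P[P[:,2]>60]
M=R.from_quat(s['ee_rot']).as_matrix(); T=(P-s['eef_pos'])@M
for sg in(-1,1):
    t=T[T[:,1]*sg>0]; t=t[t[:,2]>t[:,2].max()-12]; print(len(t),t.min(0).round(1),t.max(0).round(1))
go(567,-337.5,0,-5.2)
E
```

```text
clock: 8.1
eef_pos: [567.2, -337.9, 130.3]
ee_rot: [0.739, 0.673, -0.0, 0.0]
wrist_force: [-0.5, 0.7, 0.1]
opening: 64.0
gripper_force: 0.0
[ 567.18928526 -337.89595371  130.30225718] 64.03350106157527
430 [-11.7 -44.3 -43.8] [ 11.9 -31.2 -31.8]
443 [-11.   31.9 -43.9] [ 11.7  45.1 -31.9]
shift [ 0.0007 -0.0004  0.2606] len mm 130 tilt 0.01
turn z -0.0045
```

```bash
python3 -m inch '[[[0,0,0.08],[0,0,0]],[[0,0,0.08],[0,0,0]],[[0,0,0.06],[0,0,0]],[[0,0,0.04],[0,0,0]],[[0,0,0.01],[0,0,0]],[[0,0,0],[0,0,0]],[[0,0,0],[0,0,0]]]' -0.5; python3 -m inch '[[[0,0,0.01],[0,0,0]],[[0,0,0.01],[0,0,0]],[[0,0,0],[0,0,0]]]'; python3 -m inch '[[[0,0,0.01],[0,0,0]],[[0,0,0.008],[0,0,0]],[[0,0,0],[0,0,0]]]'
```

```text
clock: 8.85
eef_pos: [567.8, -338.3, -3.3]
ee_rot: [0.739, 0.673, 0.0, 0.001]
wrist_force: [-0.2, -0.3, 0.3]
opening: 64.3
gripper_force: 0.0
clock: 9.15
eef_pos: [567.0, -337.7, -15.2]
ee_rot: [0.739, 0.673, -0.0, -0.0]
wrist_force: [0.4, 0.9, 0.1]
opening: 63.8
gripper_force: 0.0
clock: 9.45
eef_pos: [566.9, -337.6, -24.5]
ee_rot: [0.739, 0.673, -0.0, -0.0]
wrist_force: [-0.3, 0.2, -0.6]
opening: 64.2
gripper_force: 0.0
```

Confirmed: the fingertips sit about 30 mm behind the reported TCP. Next I close and lift.

```bash
python3 -m inch '[[[0,0,0],[0,0,0]],[[0,0,0],[0,0,0]],[[0,0,0],[0,0,0]],[[0,0,0],[0,0,0]],[[0,0,0],[0,0,0]],[[0,0,0],[0,0,0]]]' 0.2 60; python3 -m inch '[[[0,0,-0.02],[0,0,0]],[[0,0,-0.06],[0,0,0]],[[0,0,-0.09],[0,0,0]],[[0,0,-0.08],[0,0,0]],[[0,0,0],[0,0,0]],[[0,0,0],[0,0,0]]]'; python3 - <<'E'
from h import *
go(461.7,-125.4,100,-5.2)
s=get_state();M=R.from_quat(s['ee_rot']).as_matrix()
c=camera('wrist'); P=cloud(c,masks_of(c,'jig')[0]['pixels']); print(P.min(0),P.max(0))
for m in masks_of(c,'base_green')[:3]:
    p=(cloud(c,m['pixels'])-s['eef_pos'])@M; print(m['confidence'],len(p),p.min(0).round(1),p.max(0).round(1))
cv2.imwrite('pics/w3.png',c['image'][:,:,::-1])
E
```

```text
clock: 10.05
eef_pos: [567.4, -338.0, -23.3]
ee_rot: [0.739, 0.673, 0.0, 0.0]
wrist_force: [0.3, 0.5, 4.9]
opening: 49.8
gripper_force: 62.3
clock: 10.65
eef_pos: [567.4, -338.0, 102.5]
ee_rot: [0.739, 0.673, 0.0, 0.001]
wrist_force: [-0.4, -0.1, -0.8]
opening: 50.1
gripper_force: 62.3
shift [ 0.4037 -0.25    0.0042] len mm 237 tilt 0.1
turn z -0.0044Traceback (most recent call last):
  File "<stdin>", line 4, in <module>
IndexError: list index out of range
```

```bash
python3 -m inch '[[[0.0577,-0.0357,0],[0,0,0]],[[0.0577,-0.0357,0],[0,0,0]],[[0.0577,-0.0357,0],[0,0,0]],[[0.0577,-0.0357,0],[0,0,0]],[[0.0577,-0.0357,0],[0,0,0]],[[0.0577,-0.0357,0],[0,0,0]],[[0.0577,-0.0357,0],[0,0,0]],[[0,0,0],[0,0,0]],[[0,0,0],[0,0,0]],[[0,0,0],[0,0,0]]]'; python3 - <<'E'
from h import *
go(461.7,-125.4,100,-5.2)
s=get_state();M=R.from_quat(s['ee_rot']).as_matrix()
c=camera('wrist');cv2.imwrite('pics/w3.png',c['image'][:,:,::-1])
for m in masks_of(c,'base_green')[:3]:
    p=(cloud(c,m['pixels'])-s['eef_pos'])@M
    if len(p):print(m['confidence'],len(p),p.min(0).round(1),p.max(0).round(1))
np.save('/tmp/w3.npy',c,allow_pickle=True)
P=cloud(c,c['range_z']>0); q=P[(abs(P[:,2]-60)<2.5)]; print(len(q)); 
np.savetxt('/tmp/q.txt',q)
E
```

```text
clock: 11.75
eef_pos: [461.6, -125.6, 100.8]
ee_rot: [0.739, 0.673, -0.0, -0.0]
wrist_force: [-0.6, 0.2, -0.5]
opening: 49.9
gripper_force: 62.3
shift [0.0004 0.0001 0.0016] len mm 1 tilt 0.05
turn z -0.0049
0.88 11117 [-144.6  -49.2  -46.5] [ 25.8  48.4 102. ]
969
```

View pics/w3.png

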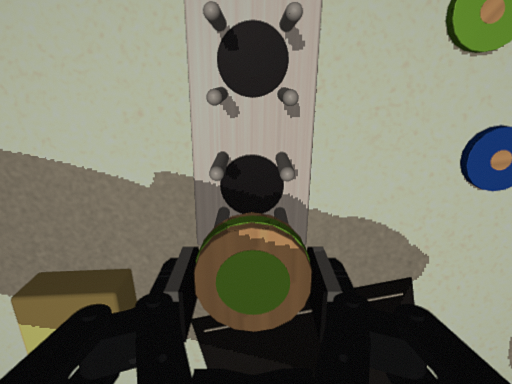

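The wrist view shows pocket C's circle at (253,58) and pocket B's circle at (252,185). The held base is at (253,278), between the pads.

```bash
cat >> h.py <<'E'
def circle_fit(P):
    A=np.c_[2*P[:,:2],np.ones(len(P))]; s=np.linalg.lstsq(A,(P[:,:2]**2).sum(1),rcond=None)[0]; return s[:2],np.sqrt(s[2]+s[0]**2+s[1]**2)
def pins(c):
    """tops of pins: cloud with z 50..61 clustered on the jig"""
    P=cloud(c,c['range_z']>0); P=P[(P[:,2]>53)&(P[:,2]<63)&(abs(P[:,0]-470)<60)&(abs(P[:,1]+31)<160)]
    out=[]
    while len(P):
        k=np.linalg.norm(P[:,:2]-P[np.argmax(P[:,2]),:2],axis=1)<9; q=P[k]; P=P[~k]
        if len(q)>15: out.append(((q.min(0)+q.max(0))/2).round(1).tolist()+[round(q[:,2].max(),1),len(q)])
    return out
E
python3 - <<'E'
from h import *
c=np.load('/tmp/w3.npy',allow_pickle=True).item(); s=get_state();M=R.from_quat(s['ee_rot']).as_matrix()
for p in pins(c): print(p)
g=c['image'].max(2)
roi=np.zeros_like(g);roi[15:106,190:315]=1;roi[150:225,205:300]=1
k,l,st,ce=cv2.connectedComponentsWithStats(((g<45)&(roi>0)).astype(np.uint8))
for i in range(1,k):
    if st[i,4]>400:
        cs,_=cv2.findContours((l==i).astype(np.uint8),cv2.RETR_EXTERNAL,cv2.CHAIN_APPROX_NONE); w=onplane(c,cv2.convexHull(cs[0]).reshape(-1,2),8)
        print('circle',st[i].tolist(),[x.round(1) for x in circle_fit(w)], cv2.minEnclosingCircle(np.float32(w[:,:2])))
P=cloud(c,c['range_z']>0); z=s['eef_pos'][2]+45
for a in(z-3,z):
    q=P[(abs(P[:,2]-a)<3)]; t=(q-s['eef_pos'])@M; t=t[(abs(t[:,1])<23)&(abs(t[:,0])<40)]; print('base in tool',t.min(0).round(1),t.max(0).round(1),len(t))
E
```

```text
[445.2, -52.7, 57.4, np.float64(61.6), 221]
[449.7, -6.3, 57.3, np.float64(61.6), 281]
[495.6, -11.0, 57.2, np.float64(61.3), 283]
[491.2, -56.9, 57.4, np.float64(61.2), 220]
[440.3, -100.2, 57.2, np.float64(61.1), 190]
[486.6, -104.4, 56.9, np.float64(60.7), 184]
circle [218, 21, 70, 76, 4209] [array([470.4, -31.6]), np.float64(25.3)] ((470.3001403808594, -31.481229782104492), 25.59941291809082)
circle [220, 155, 63, 59, 2886] [array([ 460.8, -126.2]), np.float64(25.5)] ((460.0693054199219, -125.33368682861328), 26.845136642456055)
base in tool [-26.5 -23.  -45. ] [ 26.  23. -39.] 8507
base in tool [-26.5 -23.  -46.5] [ 25.8  23.  -42. ] 9477
```

```bash
python3 -m inch '[[[0.0008,0,0.04],[0,0,0]],[[0,0,0.04],[0,0,0]],[[0,0,0.03],[0,0,0]],[[0,0,0],[0,0,0]],[[0,0,0],[0,0,0]],[[0,0,0],[0,0,0]]]'; python3 -c "
from h import *
for i in range(3): go(461.3,-126.0,-18,-5.4)
"
```

```text
clock: 12.45
eef_pos: [462.1, -125.2, 47.1]
ee_rot: [0.739, 0.673, 0.0, 0.0]
wrist_force: [-0.3, -0.2, -0.1]
opening: 50.1
gripper_force: 62.3
shift [-0.0017 -0.0016  0.1302] len mm 65 tilt 0.06
turn z 0.0016
shift [-0.0017 -0.0016  0.1302] len mm 65 tilt 0.06
turn z 0.0016
shift [-0.0017 -0.0016  0.1302] len mm 65 tilt 0.06
turn z 0.0016
```

```bash
python3 -m inch '[[[-0.0014,-0.0006,0],[0,0,0]],[[0,0,0.03],[0,0,0]],[[0,0,0.03],[0,0,0]],[[0,0,0.02],[0,0,0]],[[0,0,0],[0,0,0]],[[0,0,0],[0,0,0]]]'; python3 -m inch '[[[0,0,0.02],[0,0,0]],[[0,0,0.02],[0,0,0]],[[0,0,0],[0,0,0]],[[0,0,0],[0,0,0]]]'; 
```

```text
clock: 13.05
eef_pos: [461.4, -125.5, 6.7]
ee_rot: [0.739, 0.673, 0.0, 0.0]
wrist_force: [-0.6, 0.3, -0.2]
opening: 49.7
gripper_force: 62.3
clock: 13.45
eef_pos: [461.1, -125.4, -14.0]
ee_rot: [0.739, 0.673, -0.0, -0.0]
wrist_force: [0.7, -0.1, -0.1]
opening: 50.0
gripper_force: 62.3
```

```bash
python3 -m inch '[[[0,0,0.004],[0,0,0]],[[0,0,0.004],[0,0,0]],[[0,0,0],[0,0,0]],[[0,0,0],[0,0,0]]]'; python3 -m inch '[[[0,0,0],[0,0,0]],[[0,0,0],[0,0,0]],[[0,0,0],[0,0,0]],[[0,0,0],[0,0,0]]]' -0.5; python3 -m inch '[[[0,0,-0.06],[0,0,0]],[[0,0,-0.08],[0,0,0]],[[0,0,-0.08],[0,0,0]],[[0,0,-0.04],[0,0,0]],[[0,0,0],[0,0,0]],[[0,0,0],[0,0,0]]]'; python3 - <<'E'
from h import *
c=camera('wrist');print(find(c,'base_green',26,3),find(c,'base_red',21,3))
c=camera('top');print(find(c,'base_green',26,3),find(c,'base_red',21,3))
go(484,-406,120,-5.4)
E
```

```text
clock: 13.85
eef_pos: [461.3, -125.5, -17.7]
ee_rot: [0.739, 0.673, -0.0, 0.0]
wrist_force: [0.3, 0.1, 0.2]
opening: 49.6
gripper_force: 62.3
clock: 14.25
eef_pos: [461.2, -125.5, -17.7]
ee_rot: [0.739, 0.673, -0.0, 0.0]
wrist_force: [0.2, -0.2, -0.1]
opening: 63.8
gripper_force: 0.0
clock: 14.85
eef_pos: [461.2, -125.4, 112.1]
ee_rot: [0.739, 0.673, 0.0, 0.0]
wrist_force: [0.1, -0.4, -0.0]
opening: 64.0
gripper_force: 0.0
[(0.69, 461.4, -125.8, 'r26.2', 'mean', array([ 461.7, -124.4,   25.9]))] [(0.64, 3506, array([630.3, -22.9,   9.5]))]
[(0.8, 607.3, -524.7, 'r23.9', 'mean', array([ 606.5, -526.1,   20.2])), (0.67, 696.7, -463.6, 'r25.6', 'mean', array([ 696.4, -461.7,   20.2])), (0.17, 532.5, 318.8, 'r64.6', 'mean', array([532.8, 325.4,  24.7]))] [(0.62, 532.2, 311.6, 'r78.6', 'mean', array([528.1, 304.1,  18.6])), (0.56, 483.4, -404.8, 'r26.4', 'mean', array([ 482.6, -404. ,   20.4]))]
shift [-0.5546  0.0981 -0.0173] len mm 282 tilt 0.08
turn z 0.0022
```

```bash
python3 -m inch '[[[-0.0792,0.014,0],[0,0,0]],[[-0.0792,0.014,0],[0,0,0]],[[-0.0792,0.014,0],[0,0,0]],[[-0.0792,0.014,0],[0,0,0]],[[-0.0792,0.014,0],[0,0,0]],[[-0.0792,0.014,0],[0,0,0]],[[-0.0792,0.014,0],[0,0,0]],[[0,0,0],[0,0,0]],[[0,0,0],[0,0,0]],[[0,0,0],[0,0,0]]]'; python3 - <<'E'
from h import *
c=camera('wrist');print(find(c,'base_red',21,3));go(484,-405,-24,-5.4)
E
```

```text
clock: 16.15
eef_pos: [484.2, -405.2, 111.9]
ee_rot: [0.739, 0.674, 0.0, -0.0]
wrist_force: [-0.5, 0.0, 0.0]
opening: 64.1
gripper_force: 0.0
[(0.79, 483.3, -404.9, 'r25.8', 'mean', array([ 483.4, -403.5,   20.8]))]
shift [ 1.000e-04 -8.000e-04  2.728e-01] len mm 136 tilt 0.0
turn z 0.0039
```

```bash
python3 -m inch '[[[0.0006,-0.0018,0.08],[0,0,0]],[[0,0,0.08],[0,0,0]],[[0,0,0.06],[0,0,0]],[[0,0,0.03],[0,0,0]],[[0,0,0.022],[0,0,0]],[[0,0,0],[0,0,0]],[[0,0,0],[0,0,0]]]';  python3 -m inch '[[[0,0,0],[0,0,0]],[[0,0,0],[0,0,0]],[[0,0,0],[0,0,0]],[[0,0,0],[0,0,0]],[[0,0,0],[0,0,0]],[[0,0,0],[0,0,0]]]' 0.2 60; python3 -m inch '[[[0,0,-0.02],[0,0,0]],[[0,0,-0.06],[0,0,0]],[[0,0,-0.09],[0,0,0]],[[0,0,-0.08],[0,0,0]],[[0,0,0],[0,0,0]],[[0,0,0],[0,0,0]]]'; python3 -c "
from h import *
go(470.4,-31.7,100,-5.4)"
```

```text
clock: 16.95
eef_pos: [484.0, -406.1, -22.3]
ee_rot: [0.739, 0.674, -0.0, 0.001]
wrist_force: [0.1, 0.5, 0.9]
opening: 63.8
gripper_force: 0.0
clock: 17.55
eef_pos: [484.1, -406.4, -21.7]
ee_rot: [0.739, 0.673, 0.0, 0.001]
wrist_force: [-1.4, 1.1, 8.8]
opening: 49.8
gripper_force: 61.5
clock: 18.15
eef_pos: [483.7, -406.0, 103.2]
ee_rot: [0.739, 0.673, -0.0, 0.001]
wrist_force: [0.1, 1.1, -0.7]
opening: 49.8
gripper_force: 62.2
shift [ 0.7429 -0.0962  0.0046] len mm 375 tilt 0.17
turn z 0.0021
```

```bash
python3 -m inch '[[[0.0743,-0.0096,0],[0,0,0]],[[0.0743,-0.0096,0],[0,0,0]],[[0.0743,-0.0096,0],[0,0,0]],[[0.0743,-0.0096,0],[0,0,0]],[[0.0743,-0.0096,0],[0,0,0]],[[0.0743,-0.0096,0],[0,0,0]],[[0.0743,-0.0096,0],[0,0,0]],[[0.0743,-0.0096,0],[0,0,0]],[[0.0743,-0.0096,0],[0,0,0]],[[0.0743,-0.0096,0],[0,0,0]],[[0,0,0],[0,0,0]],[[0,0,0],[0,0,0]]]'; cat >> h.py <<'E'
def held(c,top):
    """top face of held part in tool axes; top = its height above TCP"""
    s=get_state();M=R.from_quat(s['ee_rot']).as_matrix(); t=(cloud(c,c['range_z']>0)-s['eef_pos'])@M
    t=t[(abs(t[:,2]+top)<8)&(abs(t[:,1])<23)&(abs(t[:,0])<40)]
    if len(t)>50: print('held x',np.percentile(t[:,0],[.2,99.8]).round(1),'z med',np.median(t[:,2]).round(1),len(t),'slope',np.polyfit(t[:,0],t[:,2],1).round(3))
    else: print('held nothing',len(t))
E
python3 - <<'E'
from h import *
c=camera('wrist'); held(c,45); print(pins(c)); go(470.4,-31.7,-18,-5.4)
E
```

```text
clock: 19.35
eef_pos: [469.7, -30.6, 100.7]
ee_rot: [0.739, 0.674, -0.0, -0.0]
wrist_force: [-0.2, 0.0, 0.5]
opening: 49.5
gripper_force: 63.9
held x [-23.6  27.1] z med -42.6 9735 slope [ 2.1000e-02 -4.2583e+01]
[[500.6, 37.4, 57.5, np.float64(61.4), 216], [454.7, 42.1, 57.2, np.float64(61.4), 220], [459.3, 88.0, 57.3, np.float64(61.3), 280], [505.2, 83.5, 57.3, np.float64(61.3), 280], [449.8, -5.6, 56.9, np.float64(60.8), 190], [436.3, -145.7, 56.9, np.float64(60.8), 138], [495.9, -10.4, 56.9, np.float64(60.7), 192], [482.0, -150.5, 56.9, np.float64(60.7), 138]]
shift [-0.0004  0.0014  0.2376] len mm 119 tilt 0.05
turn z 0.0032
```

```bash
python3 -m inch '[[[-0.0036,0.0007,0.06],[0,0,0]],[[0,0,0.05],[0,0,0]],[[0,0,0],[0,0,0]],[[0,0,0],[0,0,0]],[[0,0,0],[0,0,0]]]'; python3 -m inch '[[[0,0,0.03],[0,0,0]],[[0,0,0.03],[0,0,0]],[[0,0,0.02],[0,0,0]],[[0,0,0],[0,0,0]],[[0,0,0],[0,0,0]]]'; python3 -m inch '[[[0,0,0.02],[0,0,0]],[[0,0,0.016],[0,0,0]],[[0,0,0],[0,0,0]],[[0,0,0],[0,0,0]]]'; 
```

```text
clock: 19.9
eef_pos: [471.0, -33.7, 47.5]
ee_rot: [0.739, 0.673, 0.0, 0.001]
wrist_force: [1.1, -0.0, -0.3]
opening: 49.4
gripper_force: 64.0
clock: 20.4
eef_pos: [470.7, -33.2, 7.0]
ee_rot: [0.739, 0.673, 0.0, 0.0]
wrist_force: [-0.0, -0.0, -0.4]
opening: 49.8
gripper_force: 64.0
clock: 20.8
eef_pos: [470.2, -33.1, -12.0]
ee_rot: [0.739, 0.673, -0.0, -0.0]
wrist_force: [-0.2, -0.5, 0.6]
opening: 49.6
gripper_force: 64.0
```

Next the green ring at about (512,361).

```bash
python3 -m inch '[[[0,0,0.004],[0,0,0]],[[0,0,0.004],[0,0,0]],[[0,0,0],[0,0,0]],[[0,0,0],[0,0,0]]]'; python3 -m inch '[[[0,0,0],[0,0,0]],[[0,0,0],[0,0,0]],[[0,0,0],[0,0,0]],[[0,0,0],[0,0,0]]]' -0.5; python3 -m inch '[[[0,0,-0.06],[0,0,0]],[[0,0,-0.08],[0,0,0]],[[0,0,-0.08],[0,0,0]],[[0,0,-0.04],[0,0,0]],[[0,0,0],[0,0,0]],[[0,0,0],[0,0,0]]]'; python3 - <<'E'
from h import *
c=camera('wrist');print(find(c,'base_red',26,3))
go(512,361,115,-5.4)
E
```

```text
clock: 21.2
eef_pos: [470.3, -33.1, -15.7]
ee_rot: [0.739, 0.673, -0.0, 0.0]
wrist_force: [0.4, -0.2, 0.2]
opening: 49.5
gripper_force: 64.0
clock: 21.6
eef_pos: [470.3, -33.1, -15.7]
ee_rot: [0.739, 0.673, -0.0, 0.0]
wrist_force: [-0.4, 0.1, -0.8]
opening: 63.9
gripper_force: 0.0
clock: 22.2
eef_pos: [470.3, -33.1, 114.1]
ee_rot: [0.739, 0.673, 0.0, 0.0]
wrist_force: [0.6, 0.3, -0.1]
opening: 64.0
gripper_force: 0.0
[(0.72, 470.9, -31.9, 'r26.1', 'mean', array([470.9, -30.7,  25.8]))]
shift [ 0.7924  0.0108 -0.0036] len mm 396 tilt 0.09
turn z 0.0021
```

```bash
python3 -m inch '[[[0.072,0.001,0],[0,0,0]],[[0.072,0.001,0],[0,0,0]],[[0.072,0.001,0],[0,0,0]],[[0.072,0.001,0],[0,0,0]],[[0.072,0.001,0],[0,0,0]],[[0.072,0.001,0],[0,0,0]],[[0.072,0.001,0],[0,0,0]],[[0.072,0.001,0],[0,0,0]],[[0.072,0.001,0],[0,0,0]],[[0.072,0.001,0],[0,0,0]],[[0.072,0.001,0],[0,0,0]],[[0,0,0],[0,0,0]]]';python3 -m inch '[[[0,0,0],[0,0,0]],[[0,0,0],[0,0,0]]]'; python3 - <<'E'
from h import *
c=camera('wrist');cv2.imwrite('pics/w4.png',c['image'][:,:,::-1])
print(find(c,'ring_green',42,3),find(c,'ring_red',42,3))
P=cloud(c,c['range_z']>0);q=P[(P[:,2]>56)&(P[:,2]<66)&(P[:,1]>200)]
k=np.linalg.norm(q[:,:2]-[512,361],axis=1)<12; print('spindle',q[k].min(0),q[k].max(0))
go(512,361,-8,-5.4)
E
```

```text
clock: 23.5
eef_pos: [511.9, 363.9, 112.2]
ee_rot: [0.738, 0.674, -0.001, -0.001]
wrist_force: [-0.2, -1.3, 0.4]
opening: 64.2
gripper_force: 0.0
clock: 23.7
eef_pos: [512.4, 359.9, 113.4]
ee_rot: [0.739, 0.673, -0.001, -0.0]
wrist_force: [1.0, -0.4, -0.2]
opening: 63.7
gripper_force: 0.0
[(0.91, 511.5, 361.3, 'r26.5', 'mean', array([511.9, 363. ,  41.6]))] [(0.73, 504.0, 275.5, 'r26.8', 'mean', array([504.2, 278.3,  41.4])), (0.31, 532.3, 311.0, 'r61.5', 'mean', array([534.4, 314.4,  41.8]))]
spindle [506.03510983 355.62831606  56.14329303] [517.4422121  367.13538608  62.67700713]
shift [ 0.0022 -0.0016  0.2445] len mm 122 tilt 0.01
turn z 0.0002
```

View pics/w4.png

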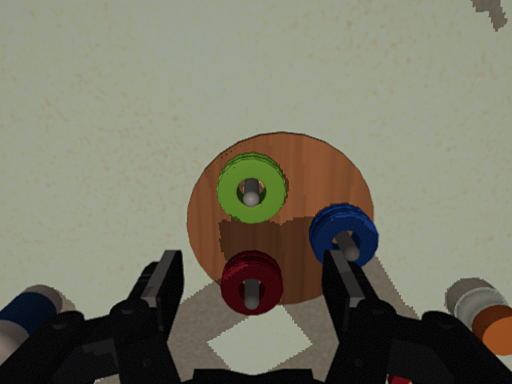

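Green ring at (251,187), red at (251,283), blue at (344,237), all on their spindles.

```bash
python3 -m inch '[[[0.0024,-0.001,0.06],[0,0,0]],[[0,0,0.06],[0,0,0]],[[0,0,0.04],[0,0,0]],[[0,0,0.02],[0,0,0]],[[0,0,0],[0,0,0]],[[0,0,0],[0,0,0]]]'; python3 -m inch '[[[0,0,0.015],[0,0,0]],[[0,0,0.015],[0,0,0]],[[0,0,0.015],[0,0,0]],[[0,0,0],[0,0,0]],[[0,0,0],[0,0,0]]]';  python3 -m inch '[[[0,0,0.006],[0,0,0]],[[0,0,0],[0,0,0]],[[0,0,0],[0,0,0]],[[0,0,0],[0,0,0]],[[0,0,0],[0,0,0]],[[0,0,0],[0,0,0]]]' 0.2 60
```

```text
clock: 24.45
eef_pos: [512.8, 361.9, 25.3]
ee_rot: [0.739, 0.673, 0.001, 0.0]
wrist_force: [-0.2, 0.2, 0.3]
opening: 64.0
gripper_force: 0.0
clock: 24.95
eef_pos: [512.1, 361.9, 1.5]
ee_rot: [0.739, 0.673, -0.0, -0.0]
wrist_force: [0.9, -0.1, 0.4]
opening: 63.8
gripper_force: 0.0
clock: 25.55
eef_pos: [512.8, 362.2, -0.3]
ee_rot: [0.739, 0.673, 0.001, 0.0]
wrist_force: [-0.4, -0.5, 8.9]
opening: 49.2
gripper_force: 61.3
```

```bash
python3 -m inch '[[[0,0,-0.01],[0,0,0]],[[0,0,-0.03],[0,0,0]],[[0,0,-0.05],[0,0,0]],[[0,0,-0.06],[0,0,0]],[[0,0,-0.06],[0,0,0]],[[0,0,-0.02],[0,0,0]],[[0,0,0],[0,0,0]],[[0,0,0],[0,0,0]],[[0,0,0],[0,0,0]]]'; python3 - <<'E'
from h import *
c=camera('wrist');held(c,42); go(461.3,-125.7,115,-5.4)
E
```

```text
clock: 26.45
eef_pos: [511.7, 361.6, 112.3]
ee_rot: [0.739, 0.673, -0.001, -0.0]
wrist_force: [-0.4, 0.0, -0.6]
opening: 49.3
gripper_force: 62.0
held x [-26.1  25.3] z med -41.9 8633 slope [ 2.4000e-02 -4.1442e+01]
shift [-0.9798 -0.0098 -0.004 ] len mm 490 tilt 0.12
turn z 0.0021
```

```bash
python3 -m inch '[[[-0.07,-0.0007,0],[0,0,0]],[[-0.07,-0.0007,0],[0,0,0]],[[-0.07,-0.0007,0],[0,0,0]],[[-0.07,-0.0007,0],[0,0,0]],[[-0.07,-0.0007,0],[0,0,0]],[[-0.07,-0.0007,0],[0,0,0]],[[-0.07,-0.0007,0],[0,0,0]],[[-0.07,-0.0007,0],[0,0,0]],[[-0.07,-0.0007,0],[0,0,0]],[[-0.07,-0.0007,0],[0,0,0]],[[-0.07,-0.0007,0],[0,0,0]],[[-0.07,-0.0007,0],[0,0,0]]]';python3 -m inch '[[[-0.07,-0.0007,0],[0,0,0]],[[-0.07,-0.0007,0],[0,0,0]],[[0,0,0],[0,0,0]],[[0,0,0],[0,0,0]],[[0,0,0],[0,0,0]]]'; python3 - <<'E'
from h import *
c=camera('wrist');held(c,42); [ (go(461.3,-125.7,8,-5.4),camera('top')) for i in range(3)]
E
```

```text
clock: 27.7
eef_pos: [468.3, -57.1, 113.1]
ee_rot: [0.739, 0.673, -0.0, -0.0]
wrist_force: [0.9, -0.7, -1.1]
opening: 49.2
gripper_force: 62.1
clock: 28.2
eef_pos: [461.7, -124.8, 113.4]
ee_rot: [0.739, 0.674, -0.0, -0.0]
wrist_force: [-0.4, -0.7, -0.6]
opening: 49.3
gripper_force: 62.1
held x [-26.4  24.9] z med -41.9 8607 slope [ 2.3000e-02 -4.1431e+01]
shift [-0.0021 -0.0006  0.211 ] len mm 105 tilt 0.03
turn z 0.0039
shift [-0.0022 -0.0008  0.2112] len mm 106 tilt 0.02
turn z 0.0044
shift [-0.0022 -0.0009  0.2113] len mm 106 tilt 0.01
turn z 0.0046
```

```bash
python3 -m inch '[[[-0.001,-0.0008,0.06],[0,0,0]],[[0,0,0.05],[0,0,0]],[[0,0,0],[0,0,0]],[[0,0,0],[0,0,0]]]'; python3 -m inch '[[[0,0,0.03],[0,0,0]],[[0,0,0.03],[0,0,0]],[[0,0,0.02],[0,0,0]],[[0,0,0],[0,0,0]],[[0,0,0],[0,0,0]]]'; python3 -m inch '[[[0,0,0.01],[0,0,0]],[[0,0,0.007],[0,0,0]],[[0,0,0],[0,0,0]],[[0,0,0],[0,0,0]]]'; 
```

```text
clock: 28.8
eef_pos: [461.5, -125.7, 59.4]
ee_rot: [0.739, 0.674, -0.0, -0.0]
wrist_force: [0.4, 0.5, 0.3]
opening: 49.3
gripper_force: 62.2
clock: 29.3
eef_pos: [461.8, -126.1, 19.7]
ee_rot: [0.739, 0.673, 0.0, 0.0]
wrist_force: [0.1, 0.2, -0.3]
opening: 49.3
gripper_force: 62.2
clock: 29.7
eef_pos: [461.3, -126.0, 10.3]
ee_rot: [0.739, 0.673, -0.0, -0.0]
wrist_force: [0.0, 0.2, 0.1]
opening: 49.3
gripper_force: 62.2
```

```bash
python3 -m inch '[[[0,0,0.004],[0,0,0]],[[0,0,0],[0,0,0]],[[0,0,0],[0,0,0]]]'; python3 -m inch '[[[0,0,0],[0,0,0]],[[0,0,0],[0,0,0]],[[0,0,0],[0,0,0]],[[0,0,0],[0,0,0]]]' -0.5; python3 -m inch '[[[0,0,-0.06],[0,0,0]],[[0,0,-0.08],[0,0,0]],[[0,0,-0.06],[0,0,0]],[[0,0,0],[0,0,0]],[[0,0,0],[0,0,0]],[[0,0,0],[0,0,0]]]'; python3 - <<'E'
from h import *
c=camera('wrist');print(find(c,'ring_green',50,3))
c=camera('top');print(find(c,'ring_green',50,2),find(c,'disc_green',10,2),find(c,'disc_red',10,2))
go(634.7,-15.6,110,-5.4)
E
```

```text
clock: 30.0
eef_pos: [461.4, -126.0, 8.3]
ee_rot: [0.739, 0.673, -0.0, 0.0]
wrist_force: [0.2, 0.1, -0.1]
opening: 49.1
gripper_force: 62.2
clock: 30.4
eef_pos: [461.4, -126.0, 8.3]
ee_rot: [0.739, 0.673, -0.0, 0.0]
wrist_force: [0.7, 0.0, 0.2]
opening: 64.3
gripper_force: 0.0
clock: 31.0
eef_pos: [460.9, -125.8, 107.2]
ee_rot: [0.739, 0.673, -0.0, -0.001]
wrist_force: [-0.8, 0.2, 0.1]
opening: 64.0
gripper_force: 0.0
[]
[(0.48, 503.4, 273.2, 'r25.4', 'mean', array([502. , 276.4,  44.3]))] [(0.86, 635.7, -15.1, 'r26.6', 'mean', array([634.7, -15.9,   9.5]))] [(0.56, 660.2, 123.2, 'r26.4', 'mean', array([660.4, 123.1,   9.7]))]
shift [ 0.2519  0.325  -0.0046] len mm 206 tilt 0.04
turn z 0.0021
```

```bash
cat >> h.py <<'E'
def stack(c,x,y,z):
    P=cloud(c,c['range_z']>0); r=np.linalg.norm(P[:,:2]-[x,y],axis=1); q=P[(r<31)&(abs(P[:,2]-z)<7)]
    k=r[(r<31)]; a=P[(r<21)&(r>13)]; print('stack top z',np.median(a[:,2]).round(1),'centre',((np.percentile(q,.5,axis=0)+np.percentile(q,99.5,axis=0))/2)[:2].round(1) if len(q) else None,'n',len(q))
E
python3 - <<'E'
from h import *
c=camera('wrist');stack(c,461.4,-125.8,50)
E
python3 -m inch '[[[0.042,0.0542,0],[0,0,0]],[[0.042,0.0542,0],[0,0,0]],[[0.042,0.0542,0],[0,0,0]],[[0.042,0.0542,0],[0,0,0]],[[0.042,0.0542,0],[0,0,0]],[[0.042,0.0542,0],[0,0,0]],[[0,0,0],[0,0,0]],[[0,0,0],[0,0,0]],[[0,0,0],[0,0,0]]]'; python3 - <<'E'
from h import *
c=camera('wrist');print(find(c,'disc_green',10,2));stack(c,461.4,-125.8,50);go(634.7,-15.6,-27,-5.4)
E
```

```text
stack top z 50.4 centre [ 461.3 -126.3] n 3557
clock: 32.25
eef_pos: [634.4, -16.0, 108.1]
ee_rot: [0.739, 0.673, -0.0, -0.0]
wrist_force: [-0.1, -1.0, -0.1]
opening: 64.3
gripper_force: 0.0
[(0.74, 634.8, -16.2, 'r26.0', 'mean', array([635. , -15.1,   9.8]))]
stack top z 49.9 centre [ 452.3 -109.1] n 285
shift [0.0012 0.0003 0.271 ] len mm 135 tilt 0.01
turn z 0.0008
```

```bash
python3 -m inch '[[[0,0.0004,0.08],[0,0,0]],[[0,0,0.08],[0,0,0]],[[0,0,0.06],[0,0,0]],[[0,0,0.03],[0,0,0]],[[0,0,0],[0,0,0]],[[0,0,0],[0,0,0]],[[0,0,0],[0,0,0]]]'; python3 -m inch '[[[0,0,0.01],[0,0,0]],[[0,0,0.008],[0,0,0]],[[0,0,0],[0,0,0]],[[0,0,0],[0,0,0]]]'; python3 -m inch '[[[0,0,0.002],[0,0,0]],[[0,0,0],[0,0,0]],[[0,0,0],[0,0,0]],[[0,0,0],[0,0,0]],[[0,0,0],[0,0,0]],[[0,0,0],[0,0,0]]]' 0.2 60
```

```text
clock: 33.05
eef_pos: [636.2, -15.9, -14.8]
ee_rot: [0.739, 0.673, 0.001, 0.001]
wrist_force: [0.5, -0.1, 0.3]
opening: 64.1
gripper_force: 0.0
clock: 33.45
eef_pos: [635.1, -15.7, -25.8]
ee_rot: [0.739, 0.673, -0.0, -0.0]
wrist_force: [-0.0, 0.1, 0.0]
opening: 64.3
gripper_force: 0.0
clock: 34.05
eef_pos: [635.3, -15.7, -26.1]
ee_rot: [0.739, 0.673, 0.0, 0.0]
wrist_force: [-3.0, -0.3, 7.9]
opening: 49.2
gripper_force: 60.6
```

```bash
python3 -m inch '[[[0,0,-0.02],[0,0,0]],[[0,0,-0.06],[0,0,0]],[[0,0,-0.08],[0,0,0]],[[0,0,-0.08],[0,0,0]],[[0,0,0],[0,0,0]],[[0,0,0],[0,0,0]],[[0,0,0],[0,0,0]]]'; python3 - <<'E'
from h import *
c=camera('wrist');held(c,36); go(461.3,-126,94,-5.4)
E
```

```text
clock: 34.75
eef_pos: [634.7, -15.6, 92.5]
ee_rot: [0.739, 0.673, -0.0, -0.0]
wrist_force: [0.8, 0.1, -0.9]
opening: 48.6
gripper_force: 62.1
held x [-25.9  24.9] z med -36.5 9167 slope [ 3.3000e-02 -3.6265e+01]
shift [-0.2521 -0.3245 -0.0031] len mm 205 tilt 0.11
turn z 0.0021
```

```bash
python3 -m inch '[[[-0.042,-0.0541,0],[0,0,0]],[[-0.042,-0.0541,0],[0,0,0]],[[-0.042,-0.0541,0],[0,0,0]],[[-0.042,-0.0541,0],[0,0,0]],[[-0.042,-0.0541,0],[0,0,0]],[[-0.042,-0.0541,0],[0,0,0]],[[0,0,0],[0,0,0]],[[0,0,0],[0,0,0]],[[0,0,0],[0,0,0]],[[0,0,0],[0,0,0]]]'; python3 - <<'E'
from h import *
c=camera('wrist');held(c,36);[ (go(461.3,-125.8,24.5,-5.4),camera('top')) for i in range(2)]
E
```

```text
clock: 35.8
eef_pos: [462.3, -125.6, 92.9]
ee_rot: [0.739, 0.674, -0.0, -0.0]
wrist_force: [-0.4, 0.9, -0.7]
opening: 48.9
gripper_force: 62.1
held x [-26.2  24.9] z med -36.1 9154 slope [ 3.1000e-02 -3.5946e+01]
shift [-0.0006 -0.0017  0.1369] len mm 68 tilt 0.04
turn z 0.0038
shift [-0.0006 -0.0016  0.137 ] len mm 68 tilt 0.03
turn z 0.0038
```

```bash
python3 -m inch '[[[0.0004,-0.0012,0.03],[0,0,0]],[[0,0,0.03],[0,0,0]],[[0,0,0.02],[0,0,0]],[[0,0,0],[0,0,0]],[[0,0,0],[0,0,0]],[[0,0,0],[0,0,0]]]'; python3 -m inch '[[[0,0,0.02],[0,0,0]],[[0,0,0.02],[0,0,0]],[[0,0,0.01],[0,0,0]],[[0,0,0],[0,0,0]],[[0,0,0],[0,0,0]]]';  python3 -m inch '[[[0,0,0.004],[0,0,0]],[[0,0,0],[0,0,0]],[[0,0,0],[0,0,0]],[[0,0,0],[0,0,0]]]'
```

```text
clock: 36.55
eef_pos: [461.7, -125.9, 53.9]
ee_rot: [0.739, 0.673, 0.0, 0.0]
wrist_force: [0.2, -0.4, 0.0]
opening: 49.4
gripper_force: 62.1
clock: 37.05
eef_pos: [461.2, -125.8, 28.2]
ee_rot: [0.739, 0.673, -0.0, -0.0]
wrist_force: [-0.6, 0.8, 0.0]
opening: 48.8
gripper_force: 62.1
clock: 37.45
eef_pos: [461.3, -125.8, 26.4]
ee_rot: [0.739, 0.673, -0.0, 0.0]
wrist_force: [0.4, -0.3, -0.6]
opening: 48.8
gripper_force: 62.1
```

```bash
python3 -m inch '[[[0,0,0.004],[0,0,0]],[[0,0,0],[0,0,0]],[[0,0,0],[0,0,0]]]'; python3 -m inch '[[[0,0,0],[0,0,0]],[[0,0,0],[0,0,0]],[[0,0,0],[0,0,0]],[[0,0,0],[0,0,0]]]' -0.5; python3 -m inch '[[[0,0,-0.04],[0,0,0]],[[0,0,-0.08],[0,0,0]],[[0,0,-0.05],[0,0,0]],[[0,0,0],[0,0,0]],[[0,0,0],[0,0,0]],[[0,0,0],[0,0,0]]]'; python3 - <<'E'
from h import *
c=camera('wrist');stack(c,461.3,-126,60)
go(504.0,275.5,110,-5.4)
E
```

```text
clock: 37.75
eef_pos: [461.2, -125.7, 24.2]
ee_rot: [0.739, 0.673, -0.0, -0.0]
wrist_force: [-0.2, 0.2, -0.9]
opening: 49.2
gripper_force: 62.1
clock: 38.15
eef_pos: [461.3, -125.8, 24.3]
ee_rot: [0.739, 0.673, -0.0, 0.0]
wrist_force: [0.9, 0.3, -0.6]
opening: 63.8
gripper_force: 0.0
clock: 38.75
eef_pos: [460.8, -125.5, 108.2]
ee_rot: [0.739, 0.673, -0.0, -0.001]
wrist_force: [-0.4, -0.7, -1.0]
opening: 63.9
gripper_force: 0.0
stack top z 60.4 centre [ 461.5 -126.1] n 4394
shift [ 0.8066  0.0115 -0.0033] len mm 403 tilt 0.1
turn z 0.0022
```

Green stack complete, top at 60.4 mm. Now the red ring.

```bash
python3 -m inch '[[[0.0733,0.001,0],[0,0,0]],[[0.0733,0.001,0],[0,0,0]],[[0.0733,0.001,0],[0,0,0]],[[0.0733,0.001,0],[0,0,0]],[[0.0733,0.001,0],[0,0,0]],[[0.0733,0.001,0],[0,0,0]],[[0.0733,0.001,0],[0,0,0]],[[0.0733,0.001,0],[0,0,0]],[[0.0733,0.001,0],[0,0,0]],[[0.0733,0.001,0],[0,0,0]],[[0.0733,0.001,0],[0,0,0]],[[0,0,0],[0,0,0]]]';python3 -m inch '[[[0,0,0],[0,0,0]],[[0,0,0],[0,0,0]],[[0,0,0],[0,0,0]]]'; python3 - <<'E'
from h import *
c=camera('wrist'); print(find(c,'ring_red',42,3)); stack(c,504.2,275.4,42)
[ (go(504.2,275.4,0,-5.4),camera('top')) for i in range(2)]
E
```

```text
clock: 40.0
eef_pos: [503.7, 278.5, 107.8]
ee_rot: [0.738, 0.674, -0.001, -0.001]
wrist_force: [0.7, -0.6, 0.7]
opening: 64.1
gripper_force: 0.0
clock: 40.3
eef_pos: [504.2, 274.2, 109.0]
ee_rot: [0.74, 0.673, -0.0, 0.0]
wrist_force: [0.2, -0.5, -0.1]
opening: 63.8
gripper_force: 0.0
[(0.82, 503.7, 275.2, 'r26.4', 'mean', array([504. , 276.7,  41.6]))]
stack top z 42.5 centre [503.8 275.4] n 3188
shift [ 0.002  -0.0005  0.2186] len mm 109 tilt 0.01
turn z 0.0002
shift [ 0.0017 -0.0005  0.2188] len mm 109 tilt 0.01
turn z 0.0004
```

```bash
python3 -m inch '[[[0.0014,-0.0008,0.06],[0,0,0]],[[0,0,0.06],[0,0,0]],[[0,0,0.04],[0,0,0]],[[0,0,0.015],[0,0,0]],[[0,0,0],[0,0,0]],[[0,0,0],[0,0,0]]]'; python3 -m inch '[[[0,0,0.015],[0,0,0]],[[0,0,0.015],[0,0,0]],[[0,0,0.013],[0,0,0]],[[0,0,0],[0,0,0]],[[0,0,0],[0,0,0]]]';  python3 -m inch '[[[0,0,0],[0,0,0]],[[0,0,0],[0,0,0]],[[0,0,0],[0,0,0]],[[0,0,0],[0,0,0]],[[0,0,0],[0,0,0]],[[0,0,0],[0,0,0]]]' 0.2 60; python3 -m inch '[[[0,0,-0.01],[0,0,0]],[[0,0,-0.03],[0,0,0]],[[0,0,-0.05],[0,0,0]],[[0,0,-0.06],[0,0,0]],[[0,0,-0.06],[0,0,0]],[[0,0,-0.02],[0,0,0]],[[0,0,0],[0,0,0]],[[0,0,0],[0,0,0]],[[0,0,0],[0,0,0]]]'; python3 - <<'E'
from h import *
c=camera('wrist');held(c,42); go(470.5,-31.8,115,-5.4)
E
```

```text
clock: 41.1
eef_pos: [504.4, 276.0, 22.8]
ee_rot: [0.739, 0.673, 0.001, 0.0]
wrist_force: [0.5, -0.0, 0.9]
opening: 63.8
gripper_force: 0.0
clock: 41.6
eef_pos: [503.8, 275.9, 0.1]
ee_rot: [0.739, 0.673, -0.0, -0.0]
wrist_force: [0.1, -0.6, 0.1]
opening: 63.9
gripper_force: 0.0
clock: 42.2
eef_pos: [504.2, 276.1, 1.0]
ee_rot: [0.739, 0.673, 0.0, 0.0]
wrist_force: [-1.1, -1.1, 6.8]
opening: 48.7
gripper_force: 62.4
clock: 43.1
eef_pos: [503.3, 275.7, 114.0]
ee_rot: [0.739, 0.673, -0.001, -0.0]
wrist_force: [0.1, 0.2, 0.5]
opening: 48.9
gripper_force: 62.0
held x [-26.5  24.8] z med -40.7 8192 slope [ 1.2000e-02 -4.0408e+01]
shift [-0.6184 -0.0083 -0.0014] len mm 309 tilt 0.11
turn z 0.0021
```

```bash
python3 -m inch '[[[-0.0687,-0.0009,0],[0,0,0]],[[-0.0687,-0.0009,0],[0,0,0]],[[-0.0687,-0.0009,0],[0,0,0]],[[-0.0687,-0.0009,0],[0,0,0]],[[-0.0687,-0.0009,0],[0,0,0]],[[-0.0687,-0.0009,0],[0,0,0]],[[-0.0687,-0.0009,0],[0,0,0]],[[-0.0687,-0.0009,0],[0,0,0]],[[-0.0687,-0.0009,0],[0,0,0]],[[0,0,0],[0,0,0]],[[0,0,0],[0,0,0]],[[0,0,0],[0,0,0]]]'; python3 - <<'E'
from h import *
c=camera('wrist');held(c,41); [ (go(470.5,-31.2,9,-5.4),camera('top')) for i in range(3)]
E
```

```text
clock: 44.35
eef_pos: [471.0, -30.9, 114.9]
ee_rot: [0.739, 0.674, -0.0, -0.0]
wrist_force: [-0.1, -0.2, -0.4]
opening: 49.0
gripper_force: 62.0
held x [-26.7  24.7] z med -40.6 8403 slope [ 1.9000e-02 -4.0175e+01]
shift [-0.0011 -0.0009  0.212 ] len mm 106 tilt 0.03
turn z 0.004
shift [-0.0012 -0.001   0.212 ] len mm 106 tilt 0.03
turn z 0.0046
shift [-0.0011 -0.0011  0.2122] len mm 106 tilt 0.02
turn z 0.0047
```

```bash
python3 -m inch '[[[-0.0006,-0.0009,0.06],[0,0,0]],[[0,0,0.05],[0,0,0]],[[0,0,0],[0,0,0]],[[0,0,0],[0,0,0]]]'; python3 -m inch '[[[0,0,0.03],[0,0,0]],[[0,0,0.03],[0,0,0]],[[0,0,0.02],[0,0,0]],[[0,0,0],[0,0,0]],[[0,0,0],[0,0,0]]]'; python3 -m inch '[[[0,0,0.01],[0,0,0]],[[0,0,0.008],[0,0,0]],[[0,0,0],[0,0,0]],[[0,0,0],[0,0,0]]]'; 
```

```text
clock: 44.95
eef_pos: [470.8, -31.5, 60.8]
ee_rot: [0.739, 0.674, -0.0, -0.0]
wrist_force: [0.5, 0.5, 0.4]
opening: 48.6
gripper_force: 62.1
clock: 45.45
eef_pos: [471.2, -31.9, 21.2]
ee_rot: [0.739, 0.673, 0.0, 0.0]
wrist_force: [-0.7, 0.1, 0.5]
opening: 48.7
gripper_force: 62.3
clock: 45.85
eef_pos: [470.7, -31.8, 11.3]
ee_rot: [0.739, 0.673, -0.0, 0.0]
wrist_force: [-0.5, 0.0, -0.1]
opening: 48.9
gripper_force: 62.3
```

```bash
python3 -m inch '[[[0,0,0.004],[0,0,0]],[[0,0,0],[0,0,0]],[[0,0,0],[0,0,0]]]'; python3 -m inch '[[[0,0,0],[0,0,0]],[[0,0,0],[0,0,0]],[[0,0,0],[0,0,0]],[[0,0,0],[0,0,0]]]' -0.5; python3 -m inch '[[[0,0,-0.06],[0,0,0]],[[0,0,-0.08],[0,0,0]],[[0,0,-0.06],[0,0,0]],[[0,0,0],[0,0,0]],[[0,0,0],[0,0,0]],[[0,0,0],[0,0,0]]]'; python3 - <<'E'
from h import *
c=camera('wrist');stack(c,470.6,-31.8,50)
c=camera('top');print(find(c,'disc_red',10,2))
go(660.6,122.5,110,-5.4)
E
```

```text
clock: 46.15
eef_pos: [470.6, -31.8, 9.3]
ee_rot: [0.739, 0.673, -0.0, 0.0]
wrist_force: [0.1, -0.1, 0.1]
opening: 48.8
gripper_force: 62.3
clock: 46.55
eef_pos: [470.7, -31.8, 9.3]
ee_rot: [0.739, 0.673, -0.0, 0.0]
wrist_force: [0.6, -0.2, -0.9]
opening: 64.1
gripper_force: 0.0
clock: 47.15
eef_pos: [470.1, -31.7, 108.2]
ee_rot: [0.739, 0.673, -0.0, -0.001]
wrist_force: [-0.2, -0.0, -0.1]
opening: 64.1
gripper_force: 0.0
stack top z 50.5 centre [470.6 -32.3] n 3549
[(0.85, 661.2, 122.5, 'r25.3', 'mean', array([661.1, 122.1,   9.5]))]
shift [ 0.3425  0.3505 -0.0039] len mm 245 tilt 0.1
turn z 0.0022
```

```bash
python3 -m inch '[[[0.0489,0.05,0],[0,0,0]],[[0.0489,0.05,0],[0,0,0]],[[0.0489,0.05,0],[0,0,0]],[[0.0489,0.05,0],[0,0,0]],[[0.0489,0.05,0],[0,0,0]],[[0.0489,0.05,0],[0,0,0]],[[0.0489,0.05,0],[0,0,0]],[[0,0,0],[0,0,0]],[[0,0,0],[0,0,0]],[[0,0,0],[0,0,0]]]'; python3 - <<'E'
from h import *
c=camera('wrist');print(find(c,'disc_red',10,2));stack(c,661,122.2,10);go(661,122.2,-27,-5.4)
E
```

```text
clock: 48.3
eef_pos: [660.2, 121.9, 108.7]
ee_rot: [0.739, 0.673, -0.0, -0.0]
wrist_force: [-0.7, 0.5, 1.2]
opening: 64.2
gripper_force: 0.0
[]
stack top z 10.7 centre [660.6 123.2] n 2945
shift [0.0012 0.0013 0.2727] len mm 136 tilt 0.01
turn z 0.0009
```

```bash
python3 -m inch '[[[0.0014,0.0008,0.08],[0,0,0]],[[0,0,0.08],[0,0,0]],[[0,0,0.06],[0,0,0]],[[0,0,0.03],[0,0,0]],[[0,0,0],[0,0,0]],[[0,0,0],[0,0,0]],[[0,0,0],[0,0,0]]]'; python3 -m inch '[[[0,0,0.01],[0,0,0]],[[0,0,0.01],[0,0,0]],[[0,0,0],[0,0,0]],[[0,0,0],[0,0,0]]]'; python3 -m inch '[[[0,0,0.001],[0,0,0]],[[0,0,0],[0,0,0]],[[0,0,0],[0,0,0]],[[0,0,0],[0,0,0]],[[0,0,0],[0,0,0]],[[0,0,0],[0,0,0]]]' 0.2 60;  python3 -m inch '[[[0,0,-0.02],[0,0,0]],[[0,0,-0.06],[0,0,0]],[[0,0,-0.08],[0,0,0]],[[0,0,-0.08],[0,0,0]],[[0,0,0],[0,0,0]],[[0,0,0],[0,0,0]],[[0,0,0],[0,0,0]]]'; python3 - <<'E'
from h import *
c=camera('wrist');held(c,36); go(470.6,-31.9,94,-5.4)
E
```

```text
clock: 49.1
eef_pos: [662.3, 123.0, -13.6]
ee_rot: [0.739, 0.673, 0.001, 0.001]
wrist_force: [0.8, 0.6, 0.7]
opening: 63.9
gripper_force: 0.0
clock: 49.5
eef_pos: [661.2, 123.0, -25.9]
ee_rot: [0.739, 0.673, -0.0, -0.0]
wrist_force: [-0.3, -0.4, -0.0]
opening: 64.2
gripper_force: 0.0
clock: 50.1
eef_pos: [661.6, 123.0, -25.4]
ee_rot: [0.739, 0.673, 0.0, 0.0]
wrist_force: [-2.2, -0.2, 7.3]
opening: 48.8
gripper_force: 60.7
clock: 50.8
eef_pos: [660.8, 122.9, 92.9]
ee_rot: [0.739, 0.673, -0.001, -0.0]
wrist_force: [0.6, 0.2, -0.5]
opening: 48.9
gripper_force: 61.9
held x [-25.8  25.3] z med -35.6 9041 slope [ 2.8000e-02 -3.5424e+01]
shift [-0.3436 -0.3497 -0.0021] len mm 245 tilt 0.11
turn z 0.0022
```

```bash
python3 -m inch '[[[-0.0491,-0.05,0],[0,0,0]],[[-0.0491,-0.05,0],[0,0,0]],[[-0.0491,-0.05,0],[0,0,0]],[[-0.0491,-0.05,0],[0,0,0]],[[-0.0491,-0.05,0],[0,0,0]],[[-0.0491,-0.05,0],[0,0,0]],[[-0.0491,-0.05,0],[0,0,0]],[[0,0,0],[0,0,0]],[[0,0,0],[0,0,0]],[[0,0,0],[0,0,0]],[[0,0,0],[0,0,0]]]'; python3 - <<'E'
from h import *
c=camera('wrist');held(c,36);[ (go(470.6,-31.6,24.5,-5.4),camera('top')) for i in range(2)]
E
```

```text
clock: 51.95
eef_pos: [471.4, -31.4, 93.4]
ee_rot: [0.739, 0.674, -0.0, -0.0]
wrist_force: [0.4, 0.4, -0.4]
opening: 48.9
gripper_force: 62.0
held x [-25.8  25.3] z med -35.3 9005 slope [ 2.6000e-02 -3.5116e+01]
shift [-0.0006 -0.0014  0.1378] len mm 69 tilt 0.04
turn z 0.0037
shift [-0.0005 -0.0013  0.1379] len mm 69 tilt 0.04
turn z 0.0037
```

```bash
python3 -m inch '[[[0,-0.001,0.03],[0,0,0]],[[0,0,0.03],[0,0,0]],[[0,0,0.02],[0,0,0]],[[0,0,0],[0,0,0]],[[0,0,0],[0,0,0]],[[0,0,0],[0,0,0]]]'; python3 -m inch '[[[0,0,0.02],[0,0,0]],[[0,0,0.02],[0,0,0]],[[0,0,0.01],[0,0,0]],[[0,0,0],[0,0,0]],[[0,0,0],[0,0,0]]]';  python3 -m inch '[[[0,0,0.006],[0,0,0]],[[0,0,0],[0,0,0]],[[0,0,0],[0,0,0]],[[0,0,0],[0,0,0]]]'
```

```text
clock: 52.7
eef_pos: [470.9, -31.9, 54.4]
ee_rot: [0.739, 0.673, 0.0, 0.0]
wrist_force: [0.8, -0.1, 0.3]
opening: 48.5
gripper_force: 62.0
clock: 53.2
eef_pos: [470.5, -31.8, 28.7]
ee_rot: [0.739, 0.673, -0.0, -0.0]
wrist_force: [-0.5, -1.2, -0.2]
opening: 48.4
gripper_force: 62.0
clock: 53.6
eef_pos: [470.6, -31.8, 25.9]
ee_rot: [0.739, 0.673, 0.0, 0.0]
wrist_force: [0.7, 0.0, 0.8]
opening: 48.6
gripper_force: 62.0
```

```bash
python3 -m inch '[[[0,0,0.004],[0,0,0]],[[0,0,0],[0,0,0]],[[0,0,0],[0,0,0]]]'; python3 -m inch '[[[0,0,0],[0,0,0]],[[0,0,0],[0,0,0]],[[0,0,0],[0,0,0]],[[0,0,0],[0,0,0]]]' -0.5; python3 -m inch '[[[0,0,-0.04],[0,0,0]],[[0,0,-0.08],[0,0,0]],[[0,0,-0.05],[0,0,0]],[[0,0,0],[0,0,0]],[[0,0,0],[0,0,0]],[[0,0,0],[0,0,0]]]'; python3 -m inch '[[[0.07,0,-0.06],[0,0,0]],[[0.07,0,-0.06],[0,0,0]],[[0.07,0,0],[0,0,0]],[[0.07,0,0],[0,0,0]],[[0,0,0],[0,0,0]],[[0,0,0],[0,0,0]],[[0,0,0],[0,0,0]]]'; python3 - <<'E'
from h import *
c=camera('wrist');cv2.imwrite('pics/w9.png',c['image'][:,:,::-1])
c=camera('top');cv2.imwrite('pics/t9.png',cv2.resize(c['image'][150:260,60:430,::-1],None,fx=2,fy=2))
for c in (c,camera('side')): stack(c,470.6,-31.8,60);stack(c,461.3,-126,60)
E
```

```text
clock: 53.9
eef_pos: [470.8, -31.9, 24.5]
ee_rot: [0.739, 0.673, 0.0, 0.0]
wrist_force: [-4.9, 1.5, 15.4]
opening: 48.6
gripper_force: 63.5
clock: 54.3
eef_pos: [470.5, -31.8, 23.7]
ee_rot: [0.739, 0.673, -0.0, -0.0]
wrist_force: [-0.7, 0.8, 0.1]
opening: 63.8
gripper_force: 0.0
clock: 54.9
eef_pos: [470.0, -31.7, 107.7]
ee_rot: [0.739, 0.673, -0.0, -0.001]
wrist_force: [0.4, 0.6, 0.2]
opening: 64.2
gripper_force: 0.0
clock: 55.6
eef_pos: [483.3, 107.0, 168.0]
ee_rot: [0.739, 0.673, -0.001, -0.0]
wrist_force: [0.1, -0.4, -0.5]
opening: 63.8
gripper_force: 0.0
stack top z 59.8 centre [471.2 -31.5] n 318
stack top z 59.3 centre [ 461.6 -126.1] n 321
stack top z 60.1 centre [469.3 -34.9] n 167
stack top z 59.8 centre [ 460.8 -129.6] n 191
```

View pics/t9.png

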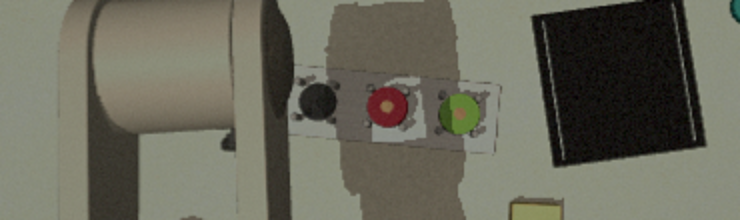

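```bash
python3 - <<'E'
from h import *
c=camera('side');cv2.imwrite('pics/s9.png',cv2.resize(c['image'][130:310,200:340,::-1],None,fx=3,fy=3))
E
```

```text
(no output)
```

View pics/s9.png

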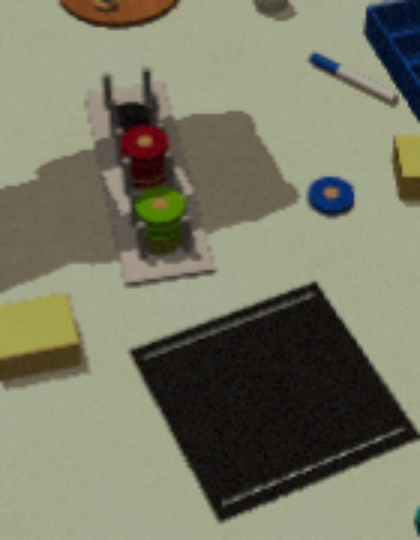

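Both pictures show the full red stack (crop 387,107) and green stack (459,114) upright in their pockets. Their tops are at about 60 mm, the mat is empty, and the gripper is clear. Handing in.

```bash
python3 -c "
from workcell import *
print(close_job())"
```

```text
the job is handed in; nothing more can be done
None
```

The red and green stacks (base, ring, disc) are seated in two jig pockets with tops measured at about 60 mm, there was no blue base on the mat, and the job is handed in at about 56 s; the hand-in call returned no verdict.

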